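Load the handle blank in the ratchet carving clamp

ROBOT

A 6-joint arm with a two-finger parallel gripper is mounted at the origin on the work surface. World frame = base frame: x ahead of the robot, y to its left, z up, the work surface at z = 0. Lengths are in m, angles in rad, forces in N, time in s.
With the tool pointing down it reaches from about 0.35 to 1 m from the base axis. Payload 7.1 kg.
Tool frame: the origin (TCP) lies on the centre line of the jaws, within the pads' length; the fingertips stand ctrl.tcp_to_tips ahead of it and the grasp point (between the pads) is the TCP (ctrl.tcp_to_tips is the distance from the TCP to the fingertips, in m); z points along the fingers, x is the direction in which the jaws open and shut, and the axes are right-handed (so a half turn about z gives the same grasp; the last joint's range is limited). The gripper opens to 85 mm and grips with 20 to 120 N. Pads are 22 mm wide; open, the fingers measure 114 mm over their backs; the gripper's body (76 mm by 85 mm) begins 54 mm behind the grasp point. The pads swing forward as they close: fully open they stand 13 mm farther back than shut.
Start: joints at [1.096, 0.423, 1.63, -0, 1.089, -0.019], TCP at [0.275, 0.561, 0.25] pointing down, gripper open.
Joint ranges: [-3, 3], [-0.9, 2.11], [0.09, 2.58], [-1.31, 4.45], [0.11, 2.69], [-2.54, 2.54]. Speed limits (rad/s): [2.39, 2.39, 3.01, 3.14, 3.14, 3.14].

INTERFACE

Orientations are given as a rotation vector (axis times angle).
In Python, from rig import ctrl, vision gives the robot as it stands. The module is installed in compiled form; this text tells all that it offers.
- The arm moves only by the tool jog_arm, never from a script. Its arguments are lists of equal length, an entry for each row: "offset": the shift along the world's x, y, z in m, a list of three; "spin": the turn about the world's z in rad. A call has 1 to 8 rows; each row is the pose to reach, as a shift and turn from the pose measured when the call began; what a row does not reach only later rows make up. A row lasts 1/8 s, in which the tool goes at most 62.5 mm and 10.7 degrees, less where a joint would pass 70% of its speed; a pose out of reach is approached as far as the arm can. A call with a gripper value outside its range is refused whole. "gripper" is the opening in per cent of the stroke, from 0 (shut) to 100 (fully open), set as the call begins (left out, the last holds). The fingers move at their own pace and stop on an object; the grip force is fixed at half the most. Time passes only in rows, so rows that repeat a pose let the fingers close. It gives the time, the measured TCP pose, the force and the opening at its end, in the units of the state.
- ctrl.get_obs(): the state, without advancing time (a new reading comes with each control period).
- vision.capture(name): name is "side" or "top"; returns a dict with "image" (400x640x3 uint8, red, green, blue), "camera_matrix" (3x3 intrinsics, pixels), "cam_to_world" (4x4, takes a point from camera to world coordinates). Camera axes: x right, y down, z forward; pixel columns grow to the right and rows downward; lengths in m; the calibration is good to about 2 mm. A picture is of the moment at which its call begins. There is no depth.
- ctrl.sign_off(): hands the job in, once; it reports no verdict.
The state is a dict: "time": time; "joint_pos": joint angles; "qvel": joint speeds; "tau": joint torques, N m; "position": TCP position; "ee_rot": TCP orientation; "ft_force": force on the tool from outside, world axes, zero at the start; "torque": the same for the moment, N m; "opening": finger opening in m.
Only numpy, scipy, OpenCV 4.12 (cv2) and the standard library are available. Lean on these libraries where they do the work, as an engineer would, in place of code of your own. Each camera call takes 0.05 s, during which the arm holds its last target. There are 200 camera calls.

TASK

One of the three pieces of wood in the slatted rack is a handle blank with an eared flange and a round tail: draw it out and lay it level in the carving clamp, its thin neck down in the slot of the steel plate, the flange behind the plate on the lever side, the round tail in the channel, and let go. Then give the ratchet lever exactly three full strokes, each forward (towards the slotted plate) to the stop and all the way back, so that the steel tail cup closes over the tail; move the cup only by the lever, never by touching it. Leave the other wood, the tools and everything else where they are.

Things in the scene. Friction and masses are not known exactly. Their poses are not given: they have to be found in the camera images.
- blank: Birch handle blank, 85 g. Origin on its flat underside below the neck; +x to the nose, z up. Square nose 30 x 30 mm, x +77 to +7; round neck 20 mm diameter to x -7 (axis 15 mm up, as the tail's); flange x -7 to -15, 50 wide, 34 high; round tail 24 mm diameter, x -15 to -100. Nose and flange lie flat on the bench: it stays level, no rolling. At the start only 55-70 mm of tail sticks out of the rack.
- blank_nose (a point): Centre of the blank's square nose end, 77 mm from its origin along +x and 15 mm up.
- rack: Fixed rack of three bays along its y (centres -76, 0, +76 mm, 66 mm wide, 44 high), open only at its mouth, x -60 mm; back wall x +62. Slatted roof, top 52 mm high; pieces show between the slats but fingers do not fit. The pieces lie on the bench, nose (+x) inwards, any bay; draw them out along -x before lifting. Origin under its middle.
- clamp: Fixed clamp. Origin on the bench under the slotted plate; +x is the way the cup advances, lever at -x. Base x -340 to +30, 90 wide, 18 high. Steel plate 8 mm thick at x=0, 68 wide, 89 high; slot open at the top, 24 wide, flared above z 68, floor z 47. Channel walls x -24 to -115, y +-23 to 29, 78 high: no room for fingers beside the tail, so it is loaded held by the nose. Cheeks x -180 to -270, 58 high.
- clamp_seat (a point): Point 45 mm above the clamp's origin, same axes. When loaded, the blank's origin lies here with its x along the clamp's x (nose away from the lever), resting on the nose rest (x +4 to +22, top z 45 over the bench) and the tail saddle (x -55 to -75, top z 48). Play 3 mm each way along x, 2 mm across.
- tail_cup: Steel U-shaped cup on the ram, open at top and front, 44 mm wide outside, 36 inside, z 36 to 78, in line with the channel. Mouth at x -130 mm of the clamp, end wall at -156 at the start; moves along +x by joint ram. The robot must not touch it. Its origin is the clamp's origin when ram is 0.
- ram (a joint): Travel of the cup along the clamp's +x, m; starts at 0. Each full lever stroke adds 0.016 and it stays there while the lever goes back; it cannot go back. After three strokes it reads 0.048 and the cup covers the last 15 to 20 mm of the tail; a fourth would crush the tail.
- lever (a joint): Ratchet lever, rad: 0 at rest (leaning 0.19 away from the plate), 0.38 at the forward stop (leaning 0.19 towards it). A spring returns it to 0 when let go; it takes about 3 to 9 N at the grip. The ram advances on the forward part; a stroke counts only if pushed to the stop and let all the way back.
- lever_grip (a point): Centre of the lever's upright wooden grip, 26 mm diameter, from 35 mm below to 29 mm above this point along the lever; a thin bar below it. About 181 mm above the bench at rest; moves on a 160 mm radius about lever_pivot, 60 mm of travel along the clamp's x.
- lever_pivot (a point): Point on the lever's hinge axis, x -225 mm of the clamp, 24 mm above the bench; the hinge axis is the clamp's y.
- billet: square plain billet, 26 x 26 x 165 mm, in one of the rack's bays (x from -100 to +65 mm of its origin); to be left where it is
- stave: flat plain stave, 40 wide x 18 high x 170 mm, in one of the rack's bays (x from -100 to +70 mm of its origin); to be left where it is
- mug: white mug, 76 mm across, 85 mm high, handle on its +y side, standing; origin under its centre; to be left where it is
- mallet: carver's mallet lying on the bench: head 60 x 110 x 60 mm centred 100 mm along +x from the origin, round handle to -x 120 mm; to be left where it is
- knife: carving knife lying flat, wooden handle from x -80 to +20 mm, blade to x +105 mm, 24 mm wide, 18 mm high; to be left where it is
- glue: standing plastic glue bottle, 56 mm across, 150 mm high; origin under its centre; to be left where it is
- offcut: wooden offcut 70 (x) x 45 (y) x 32 mm high; origin under its centre; to be left where it is
- screwdriver: wood-handled screwdriver lying on the bench, handle to -x, about 200 mm long; to be left where it is

How it is judged:
By the outcome, as a careful person would: the job done as asked, in the order asked, and still so for the second after the job is handed in, with the robot touching nothing.
It also fails if it takes over 72 s, if anything falls off the work surface, if the arm or the gripper's body presses on something with over 40 N, if the wrist force passes 120 N, or if a joint passes its speed limit or range.

## Working session

There is one attempt and no reset: what is moved stays moved. The work goes in short steps, Python scripts to look and compute and a tool call to move; the robot and the scene stay as the last step left them, time stands still between calls to the robot, and variables do not carry over. Pictures are saved under pics/ and viewed, about 8 in all and at most 12, crops included, and the job is handed in when it is done.

Besides the shell and the picture viewer there is one more tool, called after "Emit:" as name(argument=value, ...), one argument or row to a line, values as JSON. jog_arm: Moves the arm, as the interface text tells. Its arguments: {"type":"object","properties":{"offset":{"type":"array"},"spin":{"type":"array"},"gripper":{"type":"number"}},"required":["offset","spin"]}

```bash
mkdir -p pics
cat > h.py <<'E'
import numpy as np, cv2
from rig import ctrl, vision
def snap(cam,name):
    d=vision.capture(cam); cv2.imwrite(f'pics/{name}.png',d['image'][:,:,::-1])
    np.savez(f'pics/{name}.npz',K=d['camera_matrix'],T=d['cam_to_world']); return d
def load(name):
    d=np.load(f'pics/{name}.npz'); return d['K'],d['T'],cv2.imread(f'pics/{name}.png')
def ray(name,uv,z):
    K,T,_=load(name); r=T[:3,:3]@np.linalg.solve(K,[*uv,1.]); o=T[:3,3]
    return o+r*(z-o[2])/r[2]
def proj(name,p):
    K,T,_=load(name); c=K@(T[:3,:3].T@(np.asarray(p,float)-T[:3,3])); return c[:2]/c[2]
E
python3 - <<'E'
from h import *
snap('top','t0'); snap('side','s0')
o=ctrl.get_obs(); print({k:np.round(v,3) for k,v in o.items()}, ctrl.tcp_to_tips)
for n in('t0','s0'): K,T,_=load(n); print(K.round(1),T.round(3))
E
```

```text
{'time': np.float64(0.1), 'joint_pos': array([ 1.096,  0.424,  1.631,  0.   ,  1.089, -0.019]), 'qvel': array([ 0.001, -0.003, -0.001,  0.001,  0.002, -0.   ]), 'tau': array([ 1.0000e-03, -5.5842e+01, -2.8245e+01,  0.0000e+00,  3.0000e-03,
        0.0000e+00]), 'position': array([0.275, 0.561, 0.25 ]), 'ee_rot': array([ 2.665e+00,  1.662e+00, -2.000e-03]), 'ft_force': array([-0.124, -0.651,  0.135]), 'torque': array([-0.004,  0.003, -0.056]), 'opening': np.float64(0.086)} 0.019
[[389.2   0.  309.7]
 [  0.  389.2 188.7]
 [  0.    0.    1. ]] [[ 0.015 -0.995  0.098  0.49 ]
 [-1.    -0.016 -0.012 -0.011]
 [ 0.013 -0.098 -0.995  1.122]
 [ 0.     0.     0.     1.   ]]
[[426.7   0.  309. ]
 [  0.  426.7 199.2]
 [  0.    0.    1. ]] [[ 0.753 -0.337  0.565 -0.188]
 [-0.658 -0.386  0.646 -0.871]
 [ 0.001 -0.859 -0.512  0.798]
 [ 0.     0.     0.     1.   ]]
```

View pics/t0.png

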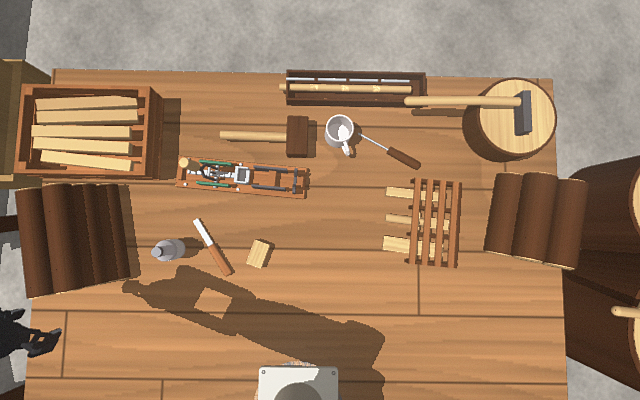

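View pics/s0.png

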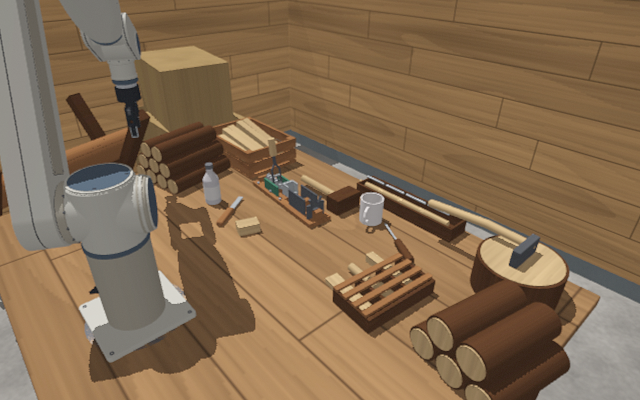

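The top view shows the clamp at (180–310, 155–198) with the lever at its left end and the plate at its right. The rack is at (385–460, 178–268) with its mouth facing left, and both +x axes run roughly along world -y. I'll zoom in next.

Run:
```python
from h import *
_,_,t=load('t0'); _,_,s=load('s0')
f=lambda im,a,b,c,d,k:cv2.resize(im[b:d,a:c],None,fx=k,fy=k,interpolation=cv2.INTER_CUBIC)
A=np.zeros((600,800,3),np.uint8)
x=f(t,170,145,320,205,5); A[:300,:750]=x
x=f(t,375,170,470,275,2.85); A[300:300+x.shape[0],:x.shape[1]]=x[:300]
x=f(s,320,240,440,330,2.8);A[300:300+x.shape[0],280:280+x.shape[1]]=x
x=f(s,255,130,335,230,2.0);A[300:300+x.shape[0],630:630+x.shape[1]]=x
cv2.imwrite('pics/c0.png',A)
```

```text
(no output)
```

View pics/c0.png

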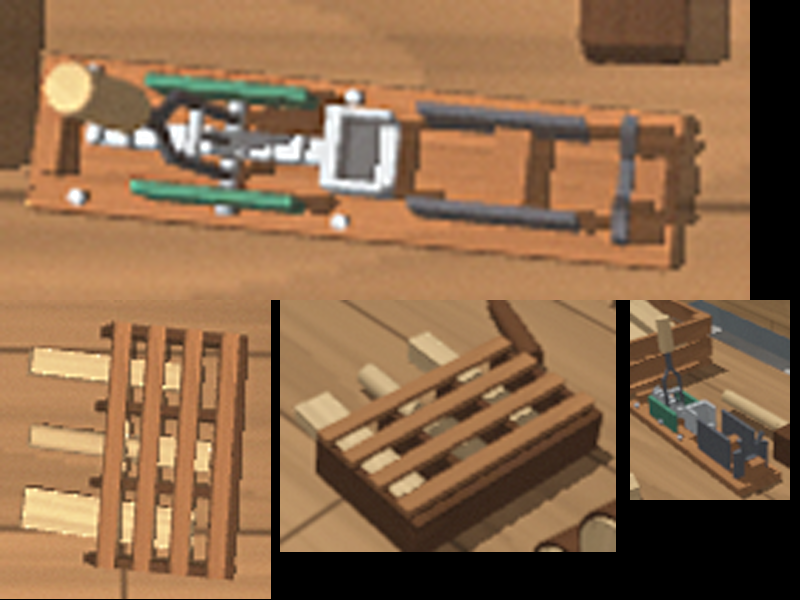

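The middle piece, with its round tail end and the flange visible between the slats, is the blank; the billet is above it and the stave below. In the enlarged crop the clamp plate is at (627,180) and the top of the lever grip at (68,88).

Run:
```python
from h import *
C=lambda u,v:(170+u/5-.4,145+v/5-.4)
R=lambda u,v:(375+u/2.85-.3,170+(v-300)/2.85-.3)
P=lambda uv,z:ray('t0',uv,z)[:2]
b=[P(C(*c),.018) for c in((42,55),(695,115),(680,268),(28,205))]
print('base',np.round(b,4)); 
ln=lambda a,b:np.linalg.norm(b-a)
print([round(ln(b[i],b[(i+1)%4]),3) for i in range(4)])
ax=(b[1]-b[0])+(b[2]-b[3]); ax/=np.linalg.norm(ax); print('axis deg',np.degrees(np.arctan2(ax[1],ax[0])))
m=np.mean(b,0); print('origin from base',m+ax*.155)
p=[P(C(*c),.089) for c in((629,118),(621,243))]; print('plate',np.round(p,4),ln(*p),np.mean(p,0))
g=P(C(68,88),.206); n=np.array([-ax[1],ax[0]]); print('grip top',g,'rel',(g-np.mean(p,0))@ax,(g-np.mean(p,0))@n)
w=[P(C(*c),.078) for c in((418,105),(585,130),(412,205),(577,220))];print('walls',[( (q-np.mean(p,0))@ax,(q-np.mean(p,0))@n) for q in w])
r=[P(R(*c),.052) for c in((113,322),(245,335),(236,578),(100,573))]
print('rack',np.round(r,4),[round(ln(r[i],r[(i+1)%4]),3) for i in range(4)])
K,T,im=load('t0')
hsv=cv2.cvtColor(im,cv2.COLOR_BGR2HSV); x0,y0=383,180
sub=hsv[180:265,380:408].astype(int)
mk=((im[180:265,380:408].astype(int).min(2)>95)).astype(np.uint8)
nn,l,st,ce=cv2.connectedComponentsWithStats(mk)
for i in range(1,nn):
  if st[i,4]>30:
    pts=np.argwhere(l==i)[:,::-1]+[380,180]; print(st[i],ce[i]+[380,180])
    W=np.array([P(q,.015) for q in pts]); mu=W.mean(0); _,s,v=np.linalg.svd(W-mu); 
    pr=(W-mu)@v.T; print('ctr',mu,'dir',np.degrees(np.arctan2(*v[0][::-1])),np.ptp(pr,0), 'tip', mu+v[0]*pr[:,0].max(),mu+v[0]*pr[:,0].min())
```

```text
base [[ 0.688   0.354 ]
 [ 0.6596 -0.0203]
 [ 0.5716 -0.0131]
 [ 0.6016  0.3578]]
[np.float64(0.375), np.float64(0.088), np.float64(0.372), np.float64(0.087)]
axis deg -94.47964355960072
origin from base [0.61807715 0.01508346]
plate [[0.6465 0.0157]
 [0.5792 0.0187]] 0.06738844708935514 [0.61284114 0.01716626]
grip top [0.63868567 0.27883803] rel -0.2628909850366978 0.005327734763898986
walls [(np.float64(-0.11589851940590165), np.float64(0.0315484157783401)), (np.float64(-0.024606554663399914), np.float64(0.026520960313477948)), (np.float64(-0.1132851226588726), np.float64(-0.022891844911636802)), (np.float64(-0.02406509269496924), np.float64(-0.022603967918576547))]
rack [[ 0.6318 -0.3146]
 [ 0.6211 -0.4438]
 [ 0.3871 -0.4297]
 [ 0.3901 -0.2993]] [np.float64(0.13), np.float64(0.234), np.float64(0.13), np.float64(0.242)]
[  6   6  22  13 202] [396.5990099  191.86633663]
ctr [ 0.59410542 -0.2735276 ] dir -96.54169650649978 [0.06259586 0.02774123] tip [ 0.59051744 -0.30481648] [ 0.59764875 -0.24262816]
[  5  34  23  10 173] [396.14450867 218.52601156]
ctr [ 0.51787808 -0.27169289] dir -96.09581978966033 [0.06314684 0.02501948] tip [ 0.51447978 -0.30351359] [ 0.52118543 -0.24072381]
[  0  56  28  29 553] [394.21699819 248.3761302 ]
ctr [ 0.43370942 -0.26565381] dir -75.18148802344156 [0.08813314 0.08587382] tip [ 0.44448058 -0.30636774] [ 0.42193981 -0.22116585]
```

Emit:
jog_arm(
  offset=[
    [0.017, -0.058, 0],
    [0.034, -0.116, 0],
    [0.051, -0.174, 0],
    [0.068, -0.232, 0],
    [0.085, -0.29, 0],
    [0.102, -0.348, 0],
    [0.119, -0.406, 0],
    [0.136, -0.464, 0],
  ],
  spin=[-0.15, -0.3, -0.45, -0.6, -0.75, -0.9, -1.05, -1.2],
  gripper=50,
)

```text
time: 1.1
position: [0.411, 0.0949, 0.2497]
ee_rot: [-3.138, 0.141, 0.002]
ft_force: [1.5, 0.3, 0.2]
opening: 0.0427
```

Emit:
jog_arm(
  offset=[
    [0.018, -0.058, 0],
    [0.035, -0.115, 0],
    [0.053, -0.172, 0],
    [0.07, -0.23, 0],
    [0.088, -0.29, -0.02],
    [0.102, -0.34, -0.05],
    [0.107, -0.363, -0.1],
    [0.107, -0.363, -0.13],
  ],
  spin=[0, 0, -0.01, -0.01, -0.015, -0.015, -0.015, -0.015],
)

```text
time: 2.1
position: [0.5171, -0.2696, 0.117]
ee_rot: [-3.136, 0.168, 0.005]
ft_force: [0.5, 0.3, -0.6]
opening: 0.0427
```

Run:
```python
from h import *
snap('top','t1'); snap('side','s1'); print(ctrl.get_obs()['position'])
_,_,t=load('t1'); _,_,s=load('s1')
f=lambda im,a,b,c,d,k:cv2.resize(im[b:d,a:c],None,fx=k,fy=k,interpolation=cv2.INTER_CUBIC)
cv2.imwrite('pics/c1.png',np.hstack([f(t,360,160,480,280,3.3),f(s,300,210,420,330,3.3)]))
```

```text
[ 0.51539128 -0.2672982   0.11585434]
```

View pics/c1.png

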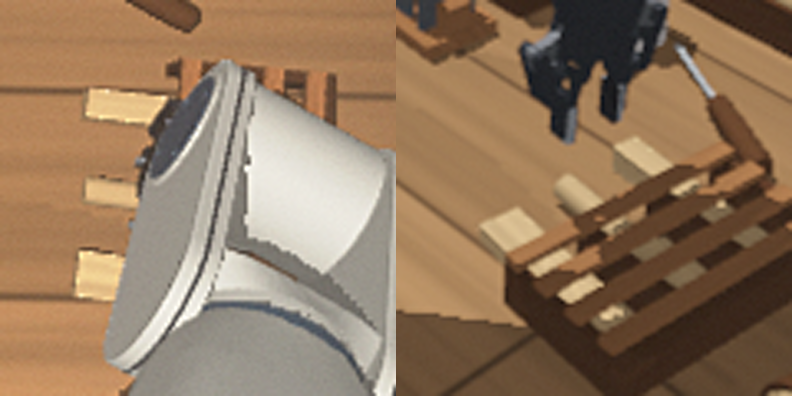

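The gripper is over the tail (side crop: fingers at (565,130) and (610,115), tail at (575,195)). Now I'll go down and close.

Emit:
jog_arm(
  offset=[
    [0.001, 0, -0.03],
    [0.002, -0.001, -0.06],
    [0.002, -0.001, -0.08],
    [0.002, -0.001, -0.09],
    [0.002, -0.001, -0.092],
    [0.002, -0.001, -0.092],
  ],
  spin=[0, 0, 0, 0, 0, 0],
)

```text
time: 2.95
position: [0.5179, -0.2685, 0.0246]
ee_rot: [-3.134, 0.166, 0.011]
ft_force: [-0.6, -0.5, -0.3]
opening: 0.0427
```

Emit:
jog_arm(
  offset=[
    [0, 0, 0],
    [0, 0, 0],
    [0, 0, 0],
    [0, 0, 0],
  ],
  spin=[0, 0, 0, 0],
  gripper=10,
)

```text
time: 3.45
position: [0.5184, -0.2687, 0.025]
ee_rot: [-3.135, 0.166, 0.009]
ft_force: [1.3, 0.4, 2.9]
opening: 0.0215
```

Emit:
jog_arm(
  offset=[
    [0.001, 0.01, 0],
    [0.002, 0.025, 0],
    [0.005, 0.045, 0],
    [0.007, 0.07, 0],
    [0.01, 0.095, 0],
    [0.013, 0.12, 0],
    [0.016, 0.15, 0],
    [0.016, 0.15, 0],
  ],
  spin=[0, 0, 0, 0, 0, 0, 0, 0],
)

```text
time: 4.45
position: [0.5341, -0.1156, 0.025]
ee_rot: [-3.134, 0.16, 0.011]
ft_force: [0.5, 2.3, 3.1]
opening: 0.0219
```

Run:
```python
from h import *
snap('side','s2'); o=ctrl.get_obs(); print(o['position'],o['opening'],o['ft_force'])
_,_,s=load('s2')
cv2.imwrite('pics/c2.png',cv2.resize(s[190:340,260:440],None,fx=4,fy=4,interpolation=cv2.INTER_CUBIC))
```

```text
[ 0.53417713 -0.11670524  0.02502871] 0.021561186024086704 [0.09279235 2.07215115 4.36071849]
```

View pics/c2.png

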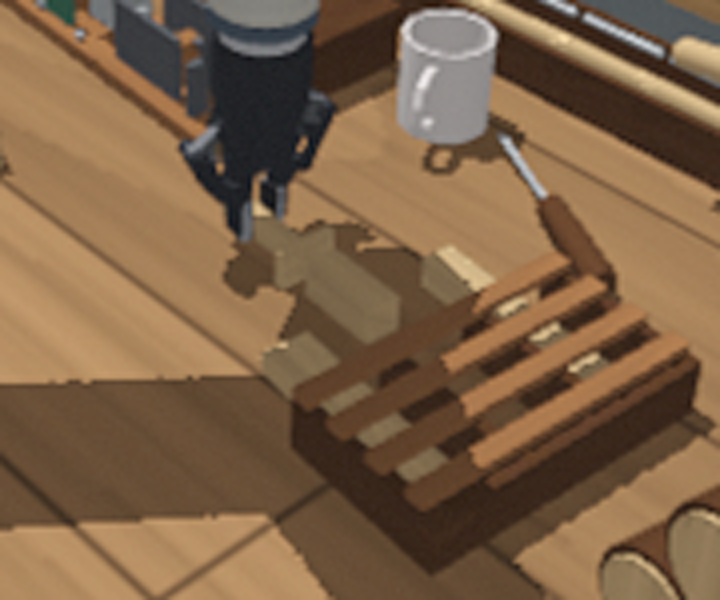

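The blank is fully drawn out, with the flange at crop (300,255) and the nose end at (400,310). I'll pull it a little further, release it and regrasp by the nose.

Emit:
jog_arm(
  offset=[
    [0.001, 0.01, 0],
    [0.003, 0.03, 0],
    [0.005, 0.05, 0],
    [0.005, 0.05, 0],
  ],
  spin=[0, 0, 0, 0],
)

```text
time: 5.0
position: [0.5393, -0.0648, 0.025]
ee_rot: [-3.134, 0.158, 0.011]
ft_force: [0.4, 1.5, 3.7]
opening: 0.0219
```

Emit:
jog_arm(
  offset=[
    [0, 0, 0],
    [0, 0, 0],
    [0, 0, 0.01],
    [0, 0, 0.04],
    [0, 0, 0.07],
    [-0.006, -0.06, 0.07],
    [-0.012, -0.118, 0.07],
    [-0.012, -0.118, 0.07],
  ],
  spin=[0, 0, 0, 0, 0, 0, 0, 0],
  gripper=60,
)

```text
time: 6.0
position: [0.5271, -0.1867, 0.096]
ee_rot: [-3.135, 0.167, 0.008]
ft_force: [0.4, 0.5, -0.1]
opening: 0.0509
```

Run:
```python
from h import *
snap('top','t3');snap('side','s3'); o=ctrl.get_obs(); print(o['position'],o['opening'],o['ee_rot'])
_,_,t=load('t3'); _,_,s=load('s3')
f=lambda im,a,b,c,d,k:cv2.resize(im[b:d,a:c],None,fx=k,fy=k,interpolation=cv2.INTER_CUBIC)
cv2.imwrite('pics/c3.png',np.hstack([f(t,290,150,410,270,3.3),f(s,270,190,390,310,3.3)]))
```

```text
[ 0.52686608 -0.18354728  0.09538378] 0.051214287172392736 [-3.13373577  0.16202204  0.01062866]
```

View pics/c3.png

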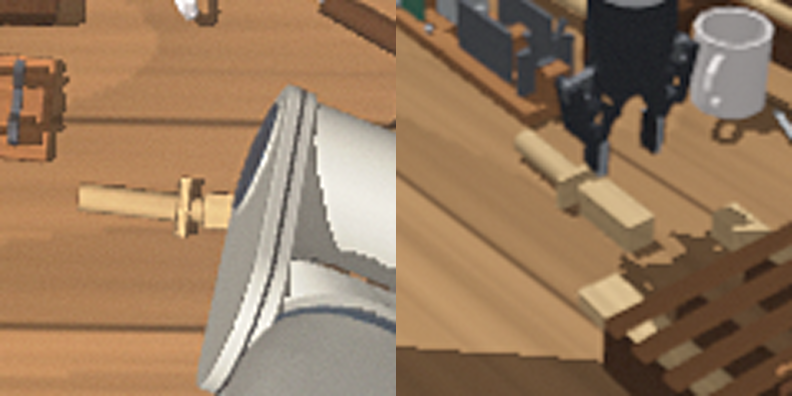

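The blank lies free: in the top crop the tail tip is at (80,195) and the flange at (186,206). Now its pose.

Run:
```python
from h import *
R=lambda u,v:(290+u/3.3-.35,150+v/3.3-.35)
K,T,im=load('t3')
P=lambda uv,z:ray('t3',uv,z)[:2]
a=P(R(79,195),.015); n=P(R(225,210),.03)
fl=[P(R(*c),.034) for c in((177,178),(194,178),(176,236),(194,236))]
print('tip',a,'nose edge mid',n,'flange',np.round(fl,4), np.mean(fl,0),np.mean(fl,0)-a)
s=im[195:225,310:362].astype(int); mk=(s.min(2)>85)&(s[:,:,2]>170)
ys,xs=np.nonzero(mk[:, :32]); 
W=np.array([P((x+310,y+195),.015) for x,y in zip(xs,ys)])
v=cv2.fitLine(W.astype(np.float32),cv2.DIST_HUBER,0,.001,.001).ravel(); d=v[:2]*-np.sign(v[1]); print('n',len(W),'dir',np.degrees(np.arctan2(d[1],d[0])),'ptp',np.ptp(W@d), W[np.argmin(W@d)])
d2=np.mean(fl,0)-a; print(np.degrees(np.arctan2(d2[1],d2[0])),np.linalg.norm(d2))
```

```text
tip [ 0.54208106 -0.03630192] nose edge mid [ 0.5305421  -0.16037234] flange [[ 0.5569 -0.1189]
 [ 0.5571 -0.1334]
 [ 0.5078 -0.1184]
 [ 0.508  -0.1336]] [ 0.53247125 -0.12607382] [-0.00960981 -0.0897719 ]
n 767 dir -60.912334 ptp 0.11444542101951449 [ 0.50434109 -0.02664435]
-96.11007196400507 0.09028479001292398
```

Emit:
jog_arm(
  offset=[
    [0, 0, -0.03],
    [0, 0, -0.055],
    [0, 0.001, -0.068],
    [0, 0.001, -0.071],
    [0, 0.001, -0.071],
  ],
  spin=[0, 0, 0, 0, 0],
)

```text
time: 6.72
position: [0.5273, -0.1822, 0.0248]
ee_rot: [-3.134, 0.161, 0.01]
ft_force: [0.5, 1.0, -0.4]
opening: 0.0512
```

Emit:
jog_arm(
  offset=[
    [0, 0, 0],
    [0, 0, 0],
    [0, 0, 0],
    [0, 0, 0],
    [0, 0, 0.03],
    [0, 0, 0.07],
    [0, 0, 0.1],
    [0, 0, 0.1],
  ],
  spin=[0, 0, 0, 0, 0, 0, 0, 0],
  gripper=10,
)

```text
time: 7.72
position: [0.5288, -0.1829, 0.1273]
ee_rot: [-3.135, 0.161, 0.002]
ft_force: [0.3, -0.4, -1.2]
opening: 0.0286
```

Run:
```python
from h import *
snap('top','t4');snap('side','s4'); o=ctrl.get_obs(); print(o['position'],o['opening'],o['ee_rot'],o['ft_force'],o['torque'])
_,_,t=load('t4'); _,_,s=load('s4')
f=lambda im,a,b,c,d,k:cv2.resize(im[b:d,a:c],None,fx=k,fy=k,interpolation=cv2.INTER_CUBIC)
cv2.imwrite('pics/c4.png',np.hstack([f(t,290,150,390,270,4),f(s,270,150,370,270,4)]))
```

```text
[ 0.52698005 -0.18220699  0.12466321] 0.02901059105603938 [-3.13395516  0.1612033   0.00972917] [ 0.31658343 -0.33432738 -1.44273722] [-8.04827608e-02  2.32493478e-03  6.11462222e-06]
```

View pics/c4.png

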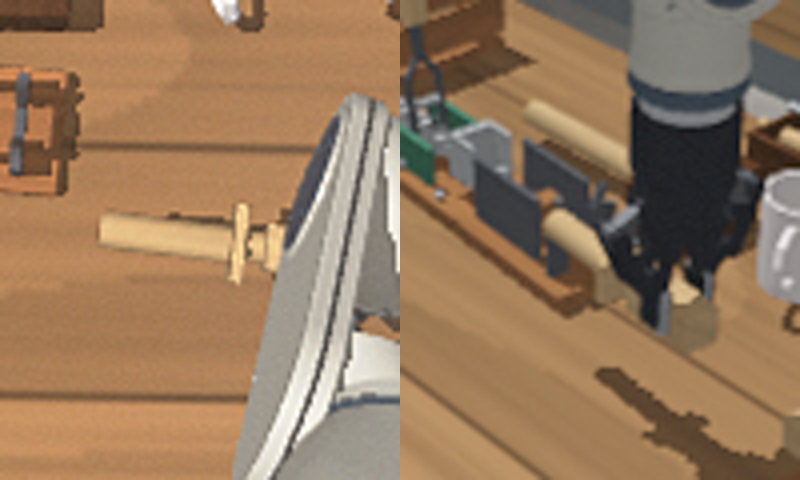

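The blank is held level by the nose: in the top crop the tail tip is at (100,230) and the flange at (240,243). I'll refine the in-hand offset and check the clamp with sub-pixel edges.

Run:
```python
from h import *
P=lambda uv,z:ray('t4',uv,z)[:2]
R=lambda u,v:(290+u/4-.4,150+v/4-.4)
tcp=np.array([.527,-.1822])
a=P(R(99,230),.115); f=np.mean([P(R(*c),.1335) for c in((234,204),(249,204),(231,282),(243,282))],0)
d=f-a; print('tip',a,'fl',f,np.linalg.norm(d),np.degrees(np.arctan2(d[1],d[0])))
u=np.array([np.cos(np.radians(-96)),np.sin(np.radians(-96))]); nn=np.array([-u[1],u[0]])
print('tcp x in blank: tip',(tcp-a)@u-.1,'flange',(tcp-f)@u-.011,'lat',(a-tcp)@nn,(f-tcp)@nn)
# clamp crop for viewing with both views
_,_,t=load('t0'); _,_,s=load('s4')
g=lambda im,a,b,c,d,k:cv2.resize(im[b:d,a:c],None,fx=k,fy=k,interpolation=cv2.INTER_CUBIC)
A=np.zeros((600,800,3),np.uint8)
A[:520,:800]=g(t,245,155,325,207,10)
cv2.imwrite('pics/c5.png',A[:520])
```

```text
tip [ 0.54167447 -0.03593377] fl [ 0.53391009 -0.12476498] 0.08916989017302214 -94.99530529371235
tcp x in blank: tip 0.046998864369258486 flange 0.046842683016137796 lat -0.0006948973569824053 0.0008686371000360509
```

View pics/c5.png

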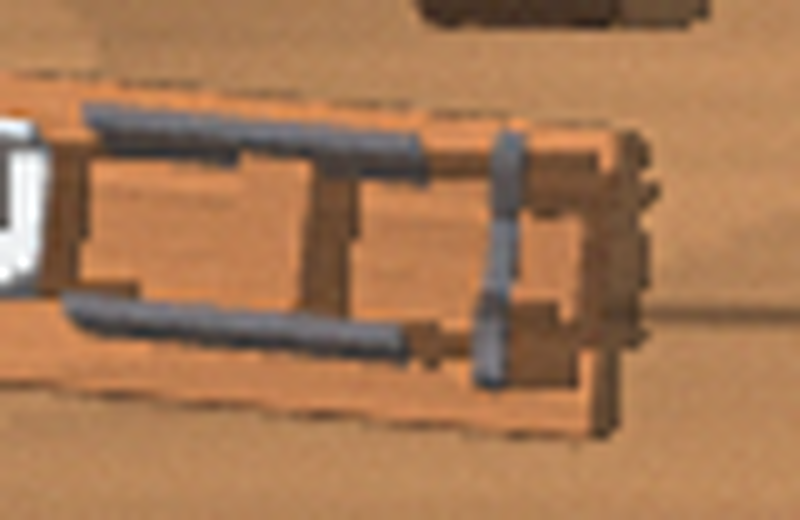

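The zoomed clamp shows clean edges: far wall (outer top) (85,100)–(425,135), near wall (inner top) (65,290)–(410,325), and plate far end (510,130).

Run:
```python
from h import *
P=lambda u,v,z:ray('t0',(245+u/10-.45,155+v/10-.45),z)[:2]
A=[P(85,101,.078),P(425,136,.078)];B=[P(65,290,.078),P(410,325,.078)]
an=lambda X:np.degrees(np.arctan2(*(X[1]-X[0])[::-1])); print(an(A),an(B),np.linalg.norm(A[1]-A[0]),np.linalg.norm(B[1]-B[0]))
t=np.radians(-94.7); u=np.array([np.cos(t),np.sin(t)]); n=np.array([-u[1],u[0]])
print('lat A-.029',[q@n-.029 for q in A],'B+.023',[q@n+.023 for q in B])
p=P(510,131,.089); print('plate far end lat',p@n-.034,'x:',[P(*c,.089)@u for c in((500,150),(523,150),(475,370),(505,370),(498,260))])
print('wall x',[A[0]@u+.115,A[1]@u+.024,B[0]@u+.115,B[1]@u+.024])
print('base',[P(*c,.018)@n for c in((100,82),(610,130))],P(640,300,.018)@u-.03)
print('u,n',u,n)
```

```text
-94.97059497068572 -94.89504388985134 0.09252867788505373 0.09342095613029053
lat A-.029 [np.float64(0.614020195509335), np.float64(0.6135832051757275)] B+.023 [np.float64(0.6143166130196615), np.float64(0.6139985939327396)]
plate far end lat 0.6105663166699845 x: [np.float64(-0.07047618439253017), np.float64(-0.06434511522839084), np.float64(-0.07115361594773803), np.float64(-0.06320148183590521), np.float64(-0.06802492698980513)]
wall x [np.float64(-0.0690343227318284), np.float64(-0.06750667675180594), np.float64(-0.06867993303826318), np.float64(-0.06625951820211498)]
base [np.float64(0.6577351872540211), np.float64(0.6583408302589525)] -0.059222801379825205
u,n [-0.08193851 -0.99663739] [ 0.99663739 -0.08193851]
```

Emit:
jog_arm(
  offset=[
    [0.005, 0.01, 0.02],
    [0.025, 0.045, 0.03],
    [0.05, 0.09, 0.03],
    [0.075, 0.135, 0.03],
    [0.086, 0.153, 0.03],
    [0.086, 0.153, 0.03],
    [0.086, 0.153, 0.03],
  ],
  spin=[0, 0.01, 0.019, 0.019, 0.019, 0.019, 0.019],
)

```text
time: 8.7
position: [0.6119, -0.0301, 0.1537]
ee_rot: [-3.136, 0.132, 0.013]
ft_force: [-0.2, 0.0, -1.3]
opening: 0.0292
```

Run:
```python
from h import *
snap('top','t6');snap('side','s6'); o=ctrl.get_obs(); print(o['position'],o['opening'],o['ee_rot'],o['ft_force'],np.degrees(2*np.arctan2(o['ee_rot'][1],o['ee_rot'][0])))
_,_,t=load('t6'); _,_,s=load('s6')
f=lambda im,a,b,c,d,k:cv2.resize(im[b:d,a:c],None,fx=k,fy=k,interpolation=cv2.INTER_CUBIC)
cv2.imwrite('pics/c6.png',np.hstack([f(t,255,150,335,230,6),f(s,270,140,323,220,6)]))
```

```text
[ 0.61216422 -0.03048676  0.15426452] 0.028832154874432504 [-3.13549233  0.13380975  0.01154165] [-0.60590032 -0.10115765 -0.19794852] 355.11267526353225
```

View pics/c6.png

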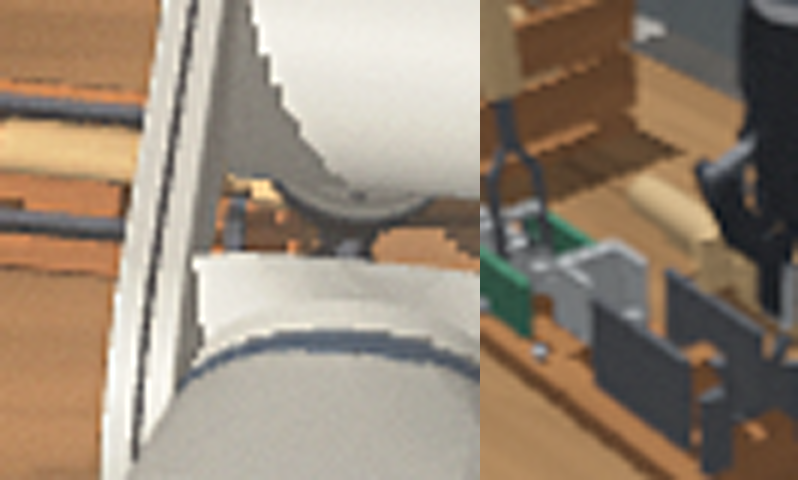

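In the side crop the flange (730,255) stands behind the plate and above it, and in the top crop the tail (0–135, 120–175) lies between the walls. I'll descend in stages, watching force.

Emit:
jog_arm(
  offset=[
    [0, 0.001, -0.02],
    [0, 0.001, -0.04],
    [0, 0.001, -0.05],
    [0, 0.001, -0.056],
    [0, 0.001, -0.06],
    [0, 0.001, -0.06],
  ],
  spin=[0, 0, 0, 0, 0, 0],
)

```text
time: 9.55
position: [0.6123, -0.0294, 0.0943]
ee_rot: [-3.135, 0.134, 0.011]
ft_force: [-0.0, 0.0, -1.9]
opening: 0.0289
```

Run:
```python
from h import *
snap('top','t7');snap('side','s7'); o=ctrl.get_obs(); print(o['position'],o['opening'],o['ft_force'],o['torque'])
_,_,t=load('t7'); _,_,s=load('s7')
f=lambda im,a,b,c,d,k:cv2.resize(im[b:d,a:c],None,fx=k,fy=k,interpolation=cv2.INTER_CUBIC)
cv2.imwrite('pics/c7.png',np.hstack([f(t,255,150,335,230,6),f(s,280,150,333,230,6)]))
```

```text
[ 0.61249293 -0.02942076  0.09468832] 0.02929846476579993 [ 0.37107687  0.95857761 -0.84965017] [-0.02974297 -0.0476433  -0.01251744]
```

View pics/c7.png

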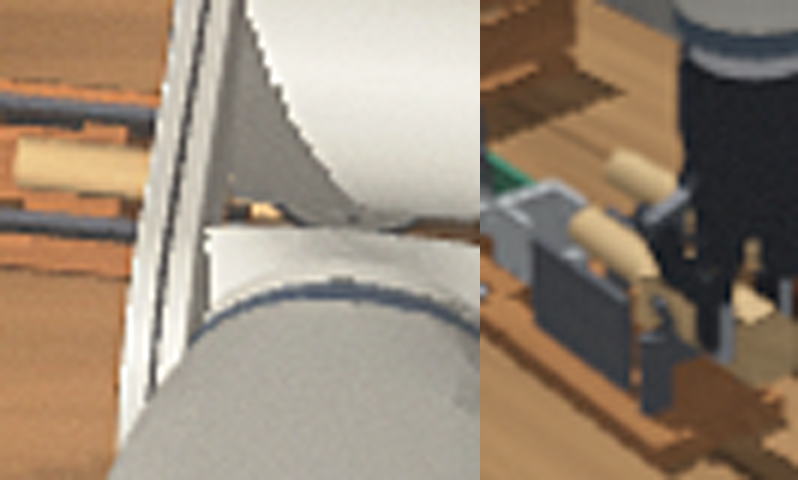

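The neck is entering the slot with no contact force, and the flange is behind the plate (side crop (670,310)). I'll continue.

Emit:
jog_arm(
  offset=[
    [0, 0, -0.006],
    [0, 0, -0.011],
    [0, 0, -0.015],
    [0, 0, -0.018],
    [0, 0, -0.02],
    [0, 0, -0.021],
    [0, 0, -0.021],
  ],
  spin=[0, 0, 0, 0, 0, 0, 0],
)

```text
time: 10.52
position: [0.6126, -0.0295, 0.0737]
ee_rot: [-3.136, 0.134, 0.01]
ft_force: [3.0, 0.0, -1.7]
opening: 0.0287
```

Emit:
jog_arm(
  offset=[
    [0.001, 0, -0.001],
    [0.001, 0, -0.002],
    [0.001, 0, -0.003],
    [0.001, 0, -0.0035],
    [0.001, 0, -0.0035],
  ],
  spin=[0, 0, 0, 0, 0],
)

```text
time: 11.15
position: [0.613, -0.0295, 0.0708]
ee_rot: [-3.136, 0.133, 0.012]
ft_force: [-3.0, -1.1, 7.6]
opening: 0.0287
```

It's seated (upward reaction of 7.6 N). Release and rise.

Emit:
jog_arm(
  offset=[
    [0, 0, 0],
    [0, 0, 0],
    [0, 0, 0.001],
    [0, 0, 0.02],
    [0, 0, 0.06],
    [0, 0, 0.12],
    [0, 0, 0.18],
    [0, 0, 0.2],
  ],
  spin=[0, 0, 0, 0, 0, 0, 0, 0],
  gripper=60,
)

```text
time: 12.15
position: [0.6148, -0.0296, 0.2769]
ee_rot: [-3.136, 0.133, -0.001]
ft_force: [-0.1, 0.1, -0.3]
opening: 0.0515
```

Emit:
jog_arm(
  offset=[
    [0.004, 0.05, 0],
    [0.008, 0.11, 0],
    [0.013, 0.17, 0],
    [0.018, 0.23, 0],
    [0.023, 0.29, 0],
    [0.027, 0.35, 0],
    [0.0275, 0.356, 0],
    [0.0275, 0.356, 0],
  ],
  spin=[0, 0, 0, 0, 0, 0, 0, 0],
  gripper=0,
)

```text
time: 13.15
position: [0.642, 0.3265, 0.2776]
ee_rot: [-3.136, 0.132, -0.001]
ft_force: [0.2, 0.4, -0.0]
opening: -0.0001
```

Run:
```python
from h import *
snap('top','t8');snap('side','s8'); o=ctrl.get_obs(); print(o['position'],o['opening'],o['ft_force'])
_,_,t=load('t8'); _,_,s=load('s8')
f=lambda im,a,b,c,d,k:cv2.resize(im[b:d,a:c],None,fx=k,fy=k,interpolation=cv2.INTER_CUBIC)
A=np.zeros((560,720,3),np.uint8); A[:240,:720]=f(t,160,150,340,210,4); A[240:560,:600]=f(s,225,130,345,194,5)[:320] if 0 else f(s,225,140,345,204,5)
cv2.imwrite('pics/c8.png',A)
```

```text
[0.64235911 0.32496329 0.27743347] -0.00013621336074017882 [ 0.20409731 -0.00670799 -0.31860636]
```

View pics/c8.png

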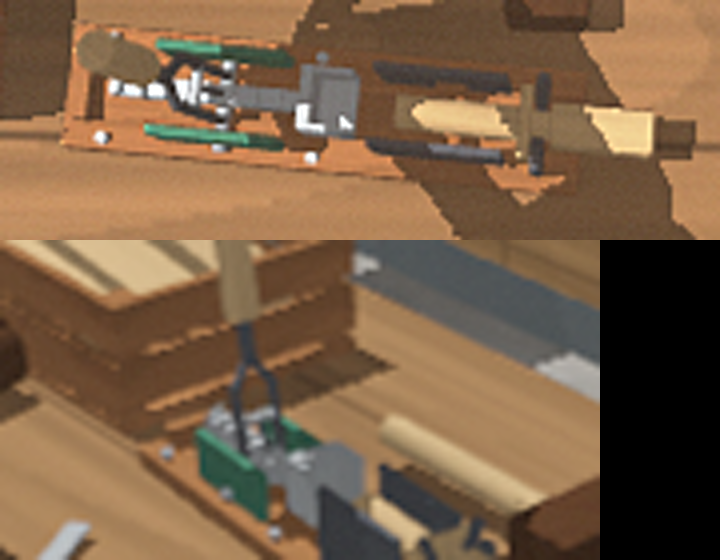

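The blank is well seated: flange behind the plate at top crop (528,115), tail in the channel, lever upright at (103,52). I'll lower behind the lever, staying clear of the grip.

Emit:
jog_arm(
  offset=[
    [0, 0.001, -0.03],
    [0, 0.001, -0.06],
    [0, 0.001, -0.08],
    [0, 0.001, -0.09],
    [0, 0.001, -0.092],
    [0, 0.001, -0.092],
  ],
  spin=[0, 0, 0, 0, 0, 0],
)

```text
time: 14.0
position: [0.6429, 0.3261, 0.1864]
ee_rot: [-3.135, 0.135, -0.003]
ft_force: [0.1, 0.1, 0.3]
opening: -0.0001
```

Emit:
jog_arm(
  offset=[
    [-0.0005, -0.006, 0],
    [-0.001, -0.012, 0],
    [-0.0015, -0.018, 0],
    [-0.002, -0.024, 0],
    [-0.0025, -0.03, 0],
    [-0.003, -0.036, 0],
    [-0.003, -0.036, 0],
  ],
  spin=[0, 0, 0, 0, 0, 0, 0],
)

```text
time: 14.88
position: [0.6404, 0.2904, 0.187]
ee_rot: [-3.134, 0.135, -0.005]
ft_force: [1.3, 4.9, 1.1]
opening: -0.0001
```

Emit:
jog_arm(
  offset=[
    [-0.0005, -0.008, 0],
    [-0.001, -0.016, 0],
    [-0.002, -0.024, 0],
    [-0.003, -0.032, 0],
    [-0.0035, -0.04, 0],
    [-0.004, -0.047, 0],
    [-0.0045, -0.053, 0],
    [-0.0045, -0.053, 0],
  ],
  spin=[0, 0, 0, 0, 0, 0, 0, 0],
)

```text
time: 15.88
position: [0.6365, 0.2388, 0.1874]
ee_rot: [-3.131, 0.136, -0.008]
ft_force: [1.6, 8.0, 0.8]
opening: -0.0
```

Emit:
jog_arm(
  offset=[
    [0, -0.002, 0],
    [0, -0.004, 0],
    [0, -0.006, 0],
    [0, -0.006, 0],
  ],
  spin=[0, 0, 0, 0],
)

```text
time: 16.38
position: [0.6365, 0.2373, 0.1875]
ee_rot: [-3.124, 0.136, -0.009]
ft_force: [0.5, 20.9, -2.6]
opening: -0.0
```

The stop is reached: force rose to 21 N with motion stalled at y 0.237. Return fully.

Emit:
jog_arm(
  offset=[
    [0.001, 0.01, 0],
    [0.002, 0.022, 0],
    [0.003, 0.036, 0],
    [0.004, 0.05, 0],
    [0.0055, 0.064, 0],
    [0.0065, 0.075, 0],
    [0.0065, 0.075, 0],
    [0.0065, 0.075, 0],
  ],
  spin=[0, 0, 0, 0, 0, 0, 0, 0],
)

```text
time: 17.38
position: [0.6429, 0.3119, 0.1874]
ee_rot: [-3.125, 0.136, -0.009]
ft_force: [0.6, 0.0, 0.5]
opening: -0.0
```

Run:
```python
from h import *
snap('top','t9');snap('side','s9'); o=ctrl.get_obs(); print(o['position'],o['ft_force'])
# cup/lever edges: template shift vs start
a=cv2.imread('pics/t8.png'); b=cv2.imread('pics/t9.png')
d=cv2.absdiff(a,b).max(2); d=(d>40).astype(np.uint8)
n,l,s,c=cv2.connectedComponentsWithStats(d); print(s[s[:,4]>8][1:])
sa=cv2.imread('pics/s8.png'); sb=cv2.imread('pics/s9.png')
# cup patch match in side view, 4x upsample
up=lambda im:cv2.resize(im,None,fx=4,fy=4,interpolation=cv2.INTER_CUBIC)
x0,y0,x1,y1=282,183,299,200
m=cv2.matchTemplate(up(sb[170:225,270:330]),up(sa[y0:y1,x0:x1]),cv2.TM_CCOEFF_NORMED); _,v,_,p=cv2.minMaxLoc(m); print('cup',v,p[0]/4+270-x0,p[1]/4+170-y0)
u=np.array([-.0837,-.9965,0]);O=np.array([.6165,.0172,0])
q=O-.14*u+[0,0,.07]; print('expected 16mm',proj('s8',q+.016*u)-proj('s8',q))
```

```text
[0.64297153 0.31174389 0.18750455] [ 0.10242301 -0.36269179 -0.73025725]
[[   14    74   193   326 27749]
 [  279   138     7     3    14]
 [  266   143    16     8    26]
 [  220   146    30    17   182]
 [  297   158    19    19   122]
 [  207   161     8     2    11]
 [  235   166     7     7    44]
 [  246   167    37    55   352]
 [  206   168     4     8    22]
 [  187   170     7     4    25]
 [  272   173    18    12   101]
 [  258   175     8     7    32]
 [  232   176    10    12    67]
 [  299   176    14    12    83]
 [  211   178    19     8    72]
 [  267   183     5     3    12]
 [  259   185     8     3    12]
 [  222   187    11     3    17]
 [  285   189    16    12    73]
 [  274   191    10     7    37]
 [  319   190    24    29   116]
 [  287   222    29    39   141]
 [  347   222     8     8    13]
 [  369   247    32    27   170]
 [  292   273    46    92   885]
 [  346   277    64    97  1239]
 [  284   367     9    20    71]
 [  138   375    16    25   246]
 [  153   375     7    25    70]
 [   96   383    36    17   207]]
cup 0.6083551049232483 0.25 1.0
expected 16mm [2.58763732 1.79625674]
```

The force pattern shows a clear hard stop and a free return. Stroke 2.

Emit:
jog_arm(
  offset=[
    [-0.001, -0.014, 0],
    [-0.002, -0.027, 0],
    [-0.0035, -0.039, 0],
    [-0.0045, -0.05, 0],
    [-0.005, -0.06, 0],
    [-0.006, -0.068, 0],
    [-0.0065, -0.074, 0],
    [-0.0065, -0.079, 0],
  ],
  spin=[0, 0, 0, 0, 0, 0, 0, 0],
)

```text
time: 18.48
position: [0.6376, 0.2361, 0.1893]
ee_rot: [-3.115, 0.14, -0.015]
ft_force: [-0.7, 28.4, -1.3]
opening: -0.0
```

Emit:
jog_arm(
  offset=[
    [0, -0.003, 0],
    [0, -0.004, 0],
    [0, -0.004, 0],
  ],
  spin=[0, 0, 0],
)

```text
time: 18.85
position: [0.6376, 0.2364, 0.1896]
ee_rot: [-3.107, 0.141, -0.018]
ft_force: [0.7, 22.7, -4.8]
opening: 0.0001
```

Emit:
jog_arm(
  offset=[
    [0.001, 0.01, 0],
    [0.002, 0.022, 0],
    [0.003, 0.036, 0],
    [0.004, 0.05, 0],
    [0.0055, 0.064, 0],
    [0.0065, 0.075, 0],
    [0.0065, 0.075, 0],
    [0.0065, 0.075, 0],
  ],
  spin=[0, 0, 0, 0, 0, 0, 0, 0],
)

```text
time: 19.85
position: [0.6441, 0.311, 0.1894]
ee_rot: [-3.107, 0.141, -0.017]
ft_force: [0.6, -0.2, -0.2]
opening: 0.0001
```

Emit:
jog_arm(
  offset=[
    [-0.001, -0.014, 0],
    [-0.002, -0.027, 0],
    [-0.0035, -0.039, 0],
    [-0.0045, -0.05, 0],
    [-0.005, -0.06, 0],
    [-0.006, -0.068, 0],
    [-0.0065, -0.074, 0],
    [-0.0065, -0.079, 0],
  ],
  spin=[0, 0, 0, 0, 0, 0, 0, 0],
)

```text
time: 20.85
position: [0.639, 0.2352, 0.1913]
ee_rot: [-3.098, 0.144, -0.024]
ft_force: [1.6, 29.7, -0.7]
opening: -0.0001
```

Emit:
jog_arm(
  offset=[
    [0, -0.003, 0],
    [0, -0.004, 0],
    [0, -0.004, 0],
  ],
  spin=[0, 0, 0],
)

```text
time: 21.22
position: [0.6391, 0.2355, 0.1917]
ee_rot: [-3.089, 0.146, -0.027]
ft_force: [0.6, 24.9, -5.9]
opening: -0.0002
```

Emit:
jog_arm(
  offset=[
    [0.001, 0.01, 0],
    [0.002, 0.022, 0],
    [0.003, 0.036, 0],
    [0.004, 0.05, 0],
    [0.0055, 0.064, 0],
    [0.0065, 0.075, 0],
    [0.0065, 0.075, 0],
    [0.0065, 0.075, 0],
  ],
  spin=[0, 0, 0, 0, 0, 0, 0, 0],
)

```text
time: 22.22
position: [0.6455, 0.3101, 0.1916]
ee_rot: [-3.089, 0.146, -0.026]
ft_force: [0.0, 0.2, 0.7]
opening: -0.0001
```

Emit:
jog_arm(
  offset=[
    [0, 0.005, 0.04],
    [0, 0.01, 0.09],
    [-0.04, 0.01, 0.12],
    [-0.09, 0.01, 0.14],
    [-0.14, 0.01, 0.14],
    [-0.19, 0.02, 0.14],
    [-0.24, 0.03, 0.14],
    [-0.24, 0.03, 0.14],
  ],
  spin=[0, 0, 0, 0, 0, 0, 0, 0],
)

```text
time: 23.22
position: [0.4028, 0.3397, 0.3319]
ee_rot: [-3.09, 0.143, -0.025]
ft_force: [0.3, -0.1, 1.0]
opening: 0.0
```

Run:
```python
from h import *
snap('top','t10');snap('side','s10'); o=ctrl.get_obs(); print(o['position'],o['ft_force'],o['time'])
u=np.array([-.0837,-.9965,0]);O=np.array([.6165,.0172,0])
for x in(-.130,-.082,-.156,-.108,-.1): print(x,proj('t10',O+x*u+[0,0,.078]),proj('s10',O+x*u+[0,0,.078]))
_,_,t=load('t10'); _,_,s=load('s10')
f=lambda im,a,b,c,d,k:cv2.resize(im[b:d,a:c],None,fx=k,fy=k,interpolation=cv2.INTER_CUBIC)
A=np.zeros((600,800,3),np.uint8); A[:275,:750]=f(t,170,150,320,205,5); A[275:600,:375]=f(s,255,140,330,205,5)
A[275:525,375:800]=f(t,300,110,470,210,2.5)
cv2.imwrite('pics/c10.png',A)
```

```text
[0.40570678 0.33999671 0.33217425] [ 0.79731178 -0.87163676  0.28764384] 23.325
-0.13 [246.80080041 175.01061068] [292.81124634 185.01602521]
-0.082 [264.49820415 176.77824052] [300.78681871 190.50738372]
-0.156 [237.21223198 174.05289734] [288.63793111 182.14260509]
-0.108 [254.91284607 175.82084783] [296.42209433 187.50217416]
-0.1 [257.86237219 176.11544869] [297.75369394 188.41901003]
```

View pics/c10.png

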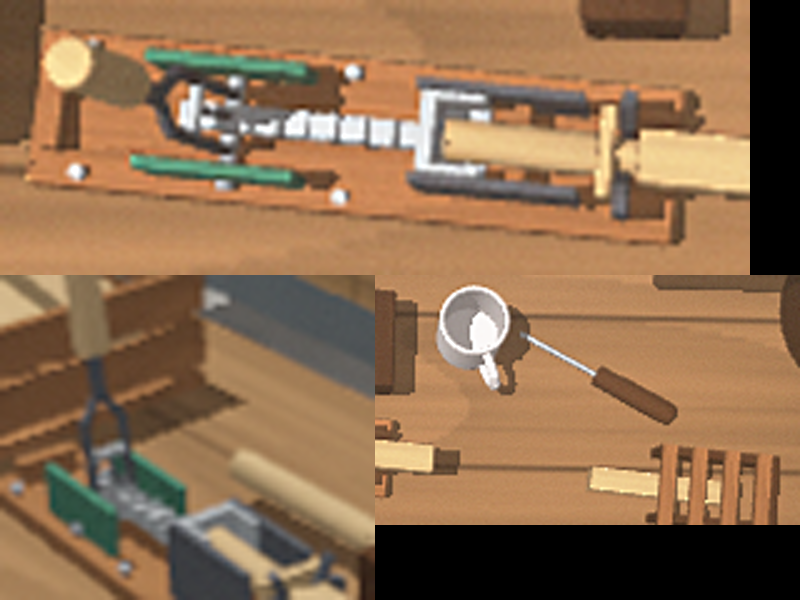

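The final picture shows the cup moved about 18 px (outer edges, crop x 398→490), against 17.7 px expected for 48 mm. It surrounds the tail end. The lever is back at its starting pixel (68,62), and the mug, screwdriver and billet are undisturbed.

```bash
python3 -c "
from rig import ctrl
print(ctrl.sign_off())"
```

```text
the job is handed in; nothing more can be done
None
```

The blank is in the clamp and the lever has had exactly three full strokes. I handed the job in at about 23 s of the 72 s allowed, with the arm well clear; no verdict is reported.

- **Loading:** I drew the blank from the middle bay by its tail and regrasped it by the nose. I then lowered it with the neck in the slot, the flange behind the plate and the tail in the channel, and let go.
- **Strokes:** Each stroke ended in a hard stop, stalling at 21–30 N against about 8 N from the spring. Each was then let fully back, with no force left on the tool.
- **Final picture:** The cup had moved about 18.5 px, against 17.7 px expected for 48 mm, and it surrounds the tail end. The lever is at its rest position. The mug, screwdriver and billet look untouched; I did not re-check the knife, glue, offcut, mallet handle or stave in it.

**Checks that failed or disagreed:**
- The automatic image match of the cup after stroke 1 failed because of shadows, so I relied on the forces until the final picture.
- An early measurement of the clamp's sideways position differed by about 5 mm between the plate and the base. A closer reading settled it to within about 2 mm.
- The tool tilted by about 2° over the strokes, with no visible effect.

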